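# Fit the dice tower's drive wheel and hold it down

## Task

Find the splined drive wheel (toothed rim, square hub with a four-notched hole) among the spare parts in the open tin, lift it out, turn it until its notches mesh with the ribs of the shaft on the dice tower's roof, and slide it down the shaft. Press it fully home against the spring collar and finish while still gripping it and holding it pressed down, so that I can fit the retaining clip. Leave the other parts in the tin, and do not disturb the dice, the bowl or the black case.

Things in the scene. Friction and masses are not known exactly. Their poses are not given: they have to be found in the camera images.
- wheel: Drive wheel, grey plastic, about 80 g, loose in the tin, toothed rim down, hub up. Rim 54 mm across, 10 mm thick (z 0 to 10). Hub: square tube 32 x 32 mm, z 0 to 45, flats square to its x and y; grip it across two flats above the rim. The through hole's four notches for the shaft's ribs point along +x, -x, +y, -y; any quarter turn fits. Origin: centre of the underside, z up.
- wheel_top (a point): Centre of the mouth of the wheel's hole at the hub's top, 45 mm above its underside, axes as the wheel. The hole is 25 mm wide, with four inward teeth 4.8 mm wide on the diagonals (45 degrees between x and y), which leave a 14.4 mm free bore.
- shaft_tip (a point): Top end of the upright steel drive shaft on the tower's roof, on its axis, 50 mm above the roof; turns with the shaft. Core 12 mm round, the top 8 mm a cone narrowing to 6 mm. Four ribs reach 11.3 mm from the axis along +x, -x, +y, -y of this frame, from 8 mm below the tip down to the roof, 5 mm thick (their top 3 mm: 3 mm thick). Clearance to the wheel: 1 mm, 0.13 rad.
- shaft (a joint): Turn of the shaft about the vertical relative to the tower (rad, anticlockwise from above positive; 0: ribs along the tower's x and y). Friction of 0.06 Nm keeps it where it is. The wheel's underside meets the ribs 8 mm below the tip (misaligned, it stops there), meets the collar 30 mm below it and is fully home 39 mm below it.
- collar (a joint): How far the spring collar around the shaft is pressed down (m): 0 up, 0.009 at its hard stop. Dark steel ring, 46 mm across, its top 20 mm above the roof when up. The spring pushes up with 5 N at 0 and 10.5 N at 0.009, and throws the wheel back up if it is let go.
- tower: Grey plastic dice tower fixed to the shelf, 100 x 100 mm and 120 mm high (flat roof), with an open tray 90 x 120 mm and 22 mm high against its front (-x side). Origin: centre of the tower block's underside, z up; the shaft stands at the centre of the roof.
- tin: Shallow open stainless steel tin, fixed, 180 mm (its x) by 290 mm (its y), walls 30 mm high and 3 mm thick, floor 3 mm thick; its lid lies folded back flat on the shelf beyond its +x side. Origin: centre of the underside.
- idler: Spare idler wheel in the tin, to be left there: the same 54 mm toothed rim, but a round hub, 32 mm across and 45 mm high, with a plain round hole. Origin: centre of the underside.
- spacer: Spare spacer in the tin, to be left there: a plain grey tube 36 mm across, 30 mm high. Origin: centre of the underside.
- pin_a: Spare steel pin in the tin, to be left there: lies flat near the tin's -x wall, 8 x 70 x 8 mm, long along its y. Origin: centre of the underside.
- pin_b: Spare steel pin like the other, near the tin's +x wall.
- die_a: Die, 16 mm, lying in the tower's tray. Origin: centre of the underside.
- die_b: Die, 16 mm, lying in the tower's tray. Origin: centre of the underside.
- bowl: Small white ceramic bowl, 90 mm across, 38 mm high, on the shelf beside the tower. Origin: centre of the underside.
- case: Black plastic case with a spring clip, 60 x 85 x 26 mm, on the shelf beside the tower. Origin: centre of the underside.
Not all that is in view belongs to the job. Leave any turquoise look-alike of the wheel alone. What is shaped like the spacer but brown is not meant.

How it is judged:
On the way, in this order (a step that is already met when the one before it is completed fails the run):
1. the drive wheel is lifted clear of the tin in the gripper (height (world z) of wheel above 0.05 m and contact force between the fingers and wheel above 1 N), for 0.2 s.
2. the wheel is meshed on the ribs of the shaft (horizontal distance between wheel and shaft_tip below 0.004 m and angle between wheel's own z axis and vertical below 0.1 rad and z of wheel in the frame of shaft_tip below -0.014 m), for 0.1 s.
At the end, for the whole second after the job is handed in: Through the last second the fingers hold the wheel (over 2 N) on the shaft (within 4 mm, 0.1 rad), at rest, underside 36 mm or more below the tip, collar pressed over 6.5 of 9 mm; spares in the tin; dice, bowl and case within 30 mm of their start (horizontal distance between wheel and shaft_tip below 0.004 m and angle between wheel's own z axis and vertical below 0.1 rad and z of wheel in the frame of shaft_tip below -0.036 m and value of joint collar above 0.0065 m and contact force between the fingers and wheel above 2 N and linear speed of wheel below 0.02 m/s and height (world z) of each of idler, spacer, pin_a, pin_b below 0.025 m and horizontal distance between each of idler, spacer, pin_a, pin_b and tin below 0.17 m and distance of each of die_a, die_b, bowl, case from where it was at the start of the episode below 0.03 m); the arm keeps its last pose, push and grip.
It fails at once if one of the spare parts is taken out of the tin (height (world z) of any of idler, spacer, pin_a, pin_b above 0.05 m).
It fails at once if the dice, bowl or case are disturbed (distance of any of die_a, die_b, bowl, case from where it was at the start of the episode above 0.03 m).
It also fails if it takes over 46 s, if anything falls off the work surface, if the arm or the gripper's body presses on something with over 40 N, if the wrist force passes 120 N, or if a joint passes its speed limit or range.

## Robot

A 7-joint arm with a two-finger parallel gripper is mounted at the origin on the work surface. World frame = base frame: x ahead of the robot, y to its left, z up, the work surface at z = 0. Lengths are in m, angles in rad, forces in N, time in s.
With the tool pointing down it reaches from about 0.35 to 0.9 m from the base axis. Payload 8.1 kg.
Tool frame: the origin (TCP) lies midway between the tips of the shut fingers; the grasp point (between the pads) lies 19 mm behind it; z points along the fingers, y is the line along which they close (so a half turn about z gives the same grasp; the last joint's range is limited). The gripper opens to 92 mm and grips with 3 to 60 N. Pads are 19 mm wide; open, the fingers measure 130 mm over their backs; the gripper's body (75 mm by 190 mm) begins 47 mm behind the grasp point.
Start: joints at [1.053, 0.434, 0.025, 1.573, -0.012, 1.134, -0.075], TCP at [0.252, -0.572, 0.227] pointing down, gripper open.
Joint ranges: [-2.62, 2.62], [-0.44, 2.09], [-1.27, 1.32], [0.08, 2.57], [-1.32, 4.46], [0.12, 2], [-2.74, 2.74]. Speed limits (rad/s): [2.22, 2.22, 3.01, 3.01, 3.14, 3.14, 3.14].

## Interface

Orientations are given as a rotation vector (axis times angle).
In Python, from cell import arm gives the robot as it stands.
- The arm moves only by the tool move_arm, never from a script. Its argument "motion" is a list of rows, each an object of numbers: "tx", "ty", "tz": the shift along the tool's x, y, z normalised to -1 to 1, where 1 is 1000 mm; "twist": the turn about the tool's z normalised to -1 to 1, where 1 is pi/2 rad. In form: [{"tx": .., "ty": .., "tz": .., "twist": ..}, ...]. A call has 1 to 12 rows; each row shifts and turns the commanded pose from where the row before left it, along the tool's axes as they then stand; what a row does not reach is not made up. A row lasts 1/10 s, in which the tool goes at most 50 mm and 8.59 degrees, less where a joint would pass 70% of its speed; a pose out of reach is approached as far as the arm can. A call with a number of a shift or a turn outside -1 to 1 is refused whole. A call with a gripper value outside its range is refused whole. "gripper" is the gripper's target within -1 to 1 (shut at 1, half-way at 0, fully open at -1), set as the call begins (left out, the last holds). The fingers move at their own pace and stop on an object; "squeeze" is the grip in N (left out, the last holds). Time passes only in rows, so rows that do not move let the fingers close. It gives the time, the measured TCP pose, the force, the opening and the grip force at its end, in the units of the state.
- arm.observe(): the state, without advancing time (a new reading comes with each control period).
- arm.get_image(name): name is "side" or "top" or "wrist"; returns the picture (400x640x3 uint8, red, green, blue); there is no depth.
- arm.calibration(name): a dict with "K" (3x3 intrinsics, pixels), "T" (4x4, takes a point from camera to world coordinates). Camera axes: x right, y down, z forward; pixel columns grow to the right and rows downward; lengths in m; the calibration is good to about 2 mm. A picture is of the moment at which its call begins: read the wrist's pose just before it. calibration takes no time and is no camera call; for the wrist camera it gives the pose at the moment of the call.
- arm.sign_off(): hands the job in; it is judged then, once.
Trained networks look in the newest picture that a camera, given by its name, has taken for a name from the list of things; names that differ only in an ending like _2 or _b are one class to them, and where a whole thing is asked for, a point or a joint stands for the part that bears it (a point fixed in the world has none). Each returns a list of dicts, best first, with "conf" (0 to 1); they miss things now and then, are a little off and sometimes report something else, mostly with a low value. They report only what shows in the picture. A call takes as long as a camera call. They do not tell look-alikes from the thing itself.
- arm.look_for(camera, query): "point" ([column, row] as shares, 0 to 1, of the picture: columns of its width, rows of its height, amid what is visible of it).
- arm.regions_of(camera, query): "region" (400x640 bool, what is visible of it) and "point" ([column, row] as shares, 0 to 1, of the picture: columns of its width, rows of its height, amid what is visible of it).
- arm.place_of(camera, query): "point" ([column, row] as shares, 0 to 1, of the picture: columns of its width, rows of its height: a listed point, or the origin of a listed thing).
The state is a dict: "clock": time; "joints": joint angles; "dq": joint speeds; "joint_efforts": joint torques, N m; "position": TCP position; "ee_rot": TCP orientation; "force": force on the tool from outside, world axes, zero at the start; "ft_torque": the same for the moment, N m; "width": opening from 0.0 (shut) to 1.0 (fully open); "gripper_force": force on a finger pad.
Only numpy, scipy, OpenCV 4.12 (cv2) and the standard library are available. Lean on these libraries where they do the work, as an engineer would, in place of code of your own. Each camera call takes 0.05 s, during which the arm holds its last target. There are 200 camera calls.

## Working session

There is one attempt and no reset: what is moved stays moved. The work goes in short steps, Python scripts to look and compute and a tool call to move; the robot and the scene stay as the last step left them, time stands still between calls to the robot, and variables do not carry over. Pictures are saved under pics/ and viewed, at most 10 in all, crops included, and the job is handed in when it is done.

Besides the shell and the picture viewer there is one more tool, called after "Call:" in YAML: its name, and indented under it one key for each argument. move_arm: Moves the arm, as the interface text tells. Scaled input: -1 to 1 covers 1000 mm each way for a shift and pi/2 rad each way for a turn. Its arguments: {"type":"object","properties":{"motion":{"type":"array","items":{"type":"object","properties":{"tx":{"type":"number"},"ty":{"type":"number"},"tz":{"type":"number"},"twist":{"type":"number"}}}},"gripper":{"type":"number"},"squeeze":{"type":"number"}},"required":["motion"]}

```bash
mkdir -p pics; ls
python3 - <<'E'
from cell import arm
import cv2,numpy as np
a=arm.get_image("top");b=arm.get_image("side")
im=np.vstack([a,b])[:,:,::-1]
cv2.imwrite("pics/a.png",cv2.resize(a,(800,500))[:,:,::-1]);cv2.imwrite("pics/b.png",b[:,:,::-1])
for c in("top","side","wrist"):
    k=arm.calibration(c);print(c,k["K"].round(1).tolist(),k["T"].round(3).tolist())
s=arm.observe();print(s)
E
```

```text
pics
top [[442.6, 0.0, 319.1], [0.0, 442.6, 197.3], [0.0, 0.0, 1.0]] [[0.009, -0.997, 0.082, 0.472], [-0.999, -0.012, -0.037, 0.007], [0.038, -0.082, -0.996, 1.106], [0.0, 0.0, 0.0, 1.0]]
side [[367.0, 0.0, 316.7], [0.0, 367.0, 195.2], [0.0, 0.0, 1.0]] [[-0.985, -0.115, 0.127, 0.432], [-0.17, 0.554, -0.815, 0.654], [0.023, -0.825, -0.565, 0.595], [0.0, 0.0, 0.0, 1.0]]
wrist [[333.7, 0.0, 322.0], [0.0, 333.7, 200.5], [0.0, 0.0, 1.0]] [[0.403, -0.873, -0.275, 0.327], [-0.915, -0.385, -0.12, -0.539], [-0.001, 0.3, -0.954, 0.384], [0.0, 0.0, 0.0, 1.0]]
{'clock': 0.1, 'joints': array([ 1.05340517,  0.43515404,  0.02493261,  1.57399975, -0.01162181,
        1.13397708, -0.07511707]), 'dq': array([-3.06126398e-04, -2.21993314e-03,  2.67023391e-03, -2.97140302e-03,
        1.13000294e-03, -7.94082133e-04, -3.96354206e-05]), 'joint_efforts': array([ 3.95068826e-03, -6.69122815e+01,  9.88452360e-01, -3.15148652e+01,
       -6.05273922e-02,  3.74625146e-02,  6.18994613e-05]), 'position': array([ 0.25167342, -0.57159662,  0.22602495]), 'ee_rot': array([-3.07297531e+00, -6.46525351e-01,  5.88488551e-04]), 'force': array([ 0.29618164,  0.01933858, -0.55475229]), 'ft_torque': array([ 0.00464754, -0.01455281,  0.05746021]), 'gripper_force': 0.0, 'width': 1.0012653045965443}
```

View pics/a.png

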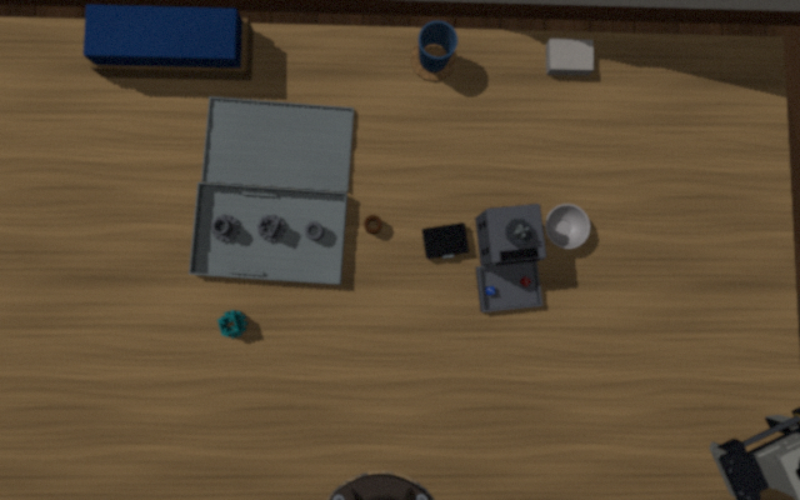

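View pics/b.png

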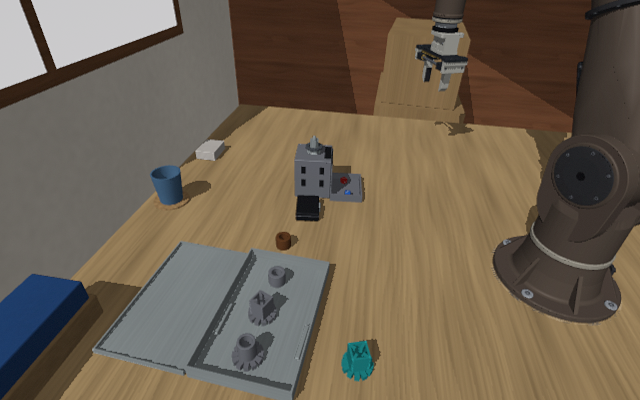

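The top picture (scaled 1.25) shows three grey parts in the tin: a round hub at (226,229), a square hub at (271,229) and a small tube at (316,231). A turquoise look-alike lies outside at (232,323), and the shaft is at (521,231). The side view shows the square hub at (262,307). The middle part fits the description; I'll confirm it with one crop.

```bash
cat > h.py <<'E'
from cell import arm
import numpy as np, cv2
from scipy.spatial.transform import Rotation as R
def ray(cam,uv,z,cal=None):
    c=cal or arm.calibration(cam);K,T=np.array(c["K"]),np.array(c["T"])
    d=T[:3,:3]@np.linalg.inv(K)@np.array([uv[0],uv[1],1.]);o=T[:3,3]
    return o+d*(z-o[2])/d[2]
def proj(cal,p):
    K,T=np.array(cal["K"]),np.array(cal["T"]);q=K@(T[:3,:3].T@(np.array(p)-T[:3,3]));return q[:2]/q[2]
def places(cam,q,z):
    cal=arm.calibration(cam)
    for r in arm.place_of(cam,q):
        uv=np.array(r["point"])*[640,400];print(cam,q,round(r["conf"],2),uv.round(1),ray(cam,uv,z,cal).round(4))
def show(cam,name,box=None,s=1):
    im=arm.get_image(cam)
    if box: im=im[box[1]:box[3],box[0]:box[2]]
    cv2.imwrite(f"pics/{name}.png",cv2.resize(im,None,fx=s,fy=s,interpolation=cv2.INTER_CUBIC)[:,:,::-1])
E
python3 - <<'E'
from h import *
a=arm.get_image("top")[140:225,150:290];b=arm.get_image("side")[235:395,200:340]
a=cv2.resize(a,(700,425),interpolation=2)
b=cv2.resize(b,None,fx=3.5,fy=3.5,interpolation=2)
c=arm.get_image("top")[160:205,390:440];
cv2.imwrite("pics/c.png",cv2.resize(np.hstack([cv2.resize(b,(372,425)),cv2.resize(a,(420,425)) ]),(792,425))[:,:,::-1])
for cam in("top","side"):
    places(cam,"wheel",.003);places(cam,"wheel_top",.048);places(cam,"shaft_tip",.17);places(cam,"tin",0);places(cam,"tower",0)
E
```

```text
top wheel 0.82 [188.6 258.8] [0.4083 0.2849 0.003 ]
top wheel 0.81 [218.1 183.3] [0.595  0.2184 0.003 ]
top wheel 0.54 [417.1 222.8] [ 0.5019 -0.2802  0.003 ]
top wheel_top 0.92 [215.2 178.9] [0.6005 0.217  0.048 ]
top wheel_top 0.9 [180.7 259.8] [0.4084 0.2919 0.048 ]
top wheel_top 0.52 [256.6 182.2] [0.5939 0.1185 0.048 ]
top shaft_tip 0.55 [418.5 182.5] [ 0.5839 -0.2405  0.17  ]
top tin 0.66 [217.5 189. ] [0.5811 0.2201 0.    ]
top tower 0.71 [404.  188.6] [ 0.5881 -0.2482  0.    ]
top tower 0.34 [213.5 186.3] [0.5877 0.2301 0.    ]
side wheel 0.62 [359.2 360.7] [0.4072 0.284  0.003 ]
side wheel 0.56 [262.3 312.1] [0.6001 0.2178 0.003 ]
side wheel_top 0.95 [359.9 349.2] [0.4095 0.2918 0.048 ]
side wheel_top 0.7 [263.6 300.8] [0.5922 0.2262 0.048 ]
side wheel_top 0.7 [261.4 313.9] [0.5878 0.255  0.048 ]
side shaft_tip 0.74 [226.1 318.1] [0.598  0.3597 0.17  ]
side shaft_tip 0.5 [315.4 134.5] [ 0.5797 -0.2424  0.17  ]
side tin 0.67 [264.2 315.1] [0.5953 0.2217 0.    ]
side tin 0.15 [262.4 314.5] [0.5991 0.221  0.    ]
side tower 0.71 [313.6 133.2] [ 0.6476 -0.6111  0.    ]
side tower 0.64 [311.9 187. ] [ 0.5867 -0.2423  0.    ]
```

View pics/c.png

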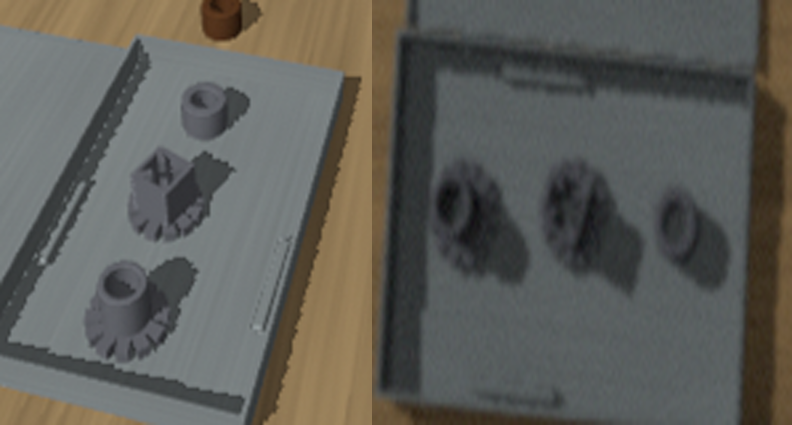

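The crop confirms it. The middle part, side (262,307) and top (217,183), is grey with a square tube hub and notched mouth, so it is the wheel. The round hub is the idler and the low tube is the spacer. I'll move over the shaft first to read its rib angle from near.

Call:
move_arm:
  motion:
    - {"tz": -0.04}
    - {"tx": 0.02,"ty": -0.008,"tz": -0.035}
    - {"tx": 0.042,"ty": -0.016}
    - {"tx": 0.042,"ty": -0.016}
    - {"tx": 0.042,"ty": -0.016}
    - {"tx": 0.042,"ty": -0.016}
    - {"tx": 0.042,"ty": -0.016}
    - {"tx": 0.042,"ty": -0.016}
    - {"tx": 0.042,"ty": -0.016}
    - {"tx": 0.042,"ty": -0.016}
    - {"tx": 0.042,"ty": -0.016}
    - {"tx": 0.039,"ty": -0.016}

```text
invalid input
```

Call:
move_arm:
  motion:
    - {"tx": 0}
    - {"tx": 0}
    - {"tx": 0}

```text
invalid input
```

Run:
```python
from h import *
s=arm.observe();print(s["clock"],s["position"].round(4),s["ee_rot"].round(4))
cal=arm.calibration("wrist");print(np.round(cal["T"],4).tolist())
show("wrist","d",None,1)
places("wrist","shaft_tip",.17);places("wrist","tower",0)
```

```text
0.75 [ 0.2519 -0.572   0.2267] [3.0742 0.6467 0.    ]
[[0.4029, -0.8732, -0.2742, 0.3273], [-0.9153, -0.3842, -0.1212, -0.5391], [0.0005, 0.2998, -0.954, 0.3851], [0.0, 0.0, 0.0, 1.0]]
```

View pics/d.png

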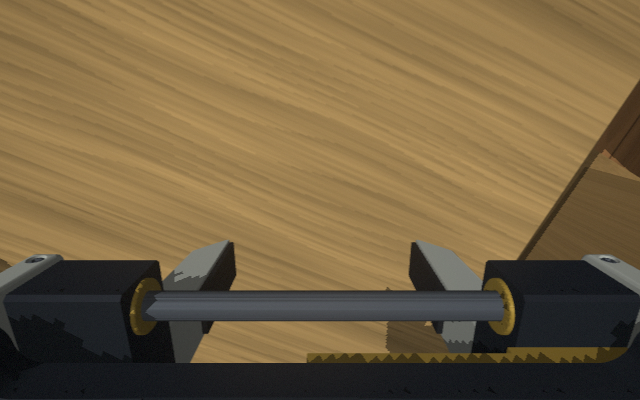

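The wrist picture shows only the bench and the fingers at columns 200 and 440, because the move was refused. The rows probably need all four fields.

Call:
move_arm:
  motion:
    - {"tx": 0,"ty": 0,"tz": -0.04,"twist": 0}
    - {"tx": 0.02,"ty": -0.008,"tz": -0.035,"twist": 0}
    - {"tx": 0.042,"ty": -0.016,"tz": 0,"twist": 0}
    - {"tx": 0.042,"ty": -0.016,"tz": 0,"twist": 0}
    - {"tx": 0.042,"ty": -0.016,"tz": 0,"twist": 0}
    - {"tx": 0.042,"ty": -0.016,"tz": 0,"twist": 0}
    - {"tx": 0.042,"ty": -0.016,"tz": 0,"twist": 0}
    - {"tx": 0.042,"ty": -0.016,"tz": 0,"twist": 0}
    - {"tx": 0.042,"ty": -0.016,"tz": 0,"twist": 0}
    - {"tx": 0.042,"ty": -0.016,"tz": 0,"twist": 0}
    - {"tx": 0.042,"ty": -0.016,"tz": 0,"twist": 0}
    - {"tx": 0.039,"ty": -0.016,"tz": 0,"twist": 0}

```text
clock: 2.1
position: [0.5854, -0.2405, 0.3019]
ee_rot: [3.074, 0.647, 0.001]
force: [1.1, -1.4, 0.6]
width: 1.0
gripper_force: 0.0
```

Run:
```python
from h import *
s=arm.observe();print(s["clock"],s["position"].round(4),s["ee_rot"].round(4))
cal=arm.calibration("wrist")
show("wrist","e",(200,140,440,320),3.3)
print(np.round(proj(cal,[.583,-.241,.17])))
places("wrist","shaft_tip",.17);places("wrist","tower",0);np.save("calE.npy",cal,allow_pickle=True)
```

```text
2.1 [ 0.5854 -0.2405  0.3019] [3.0741e+00 6.4730e-01 7.0000e-04]
[321. 194.]
wrist shaft_tip 0.88 [319.6 192.3] [ 0.589  -0.2305  0.17  ]
wrist tower 0.59 [321.  157.8] [ 0.5883 -0.2328  0.    ]
wrist tower 0.23 [278.9 218.3] [ 0.4813 -0.2132  0.    ]
```

View pics/e.png

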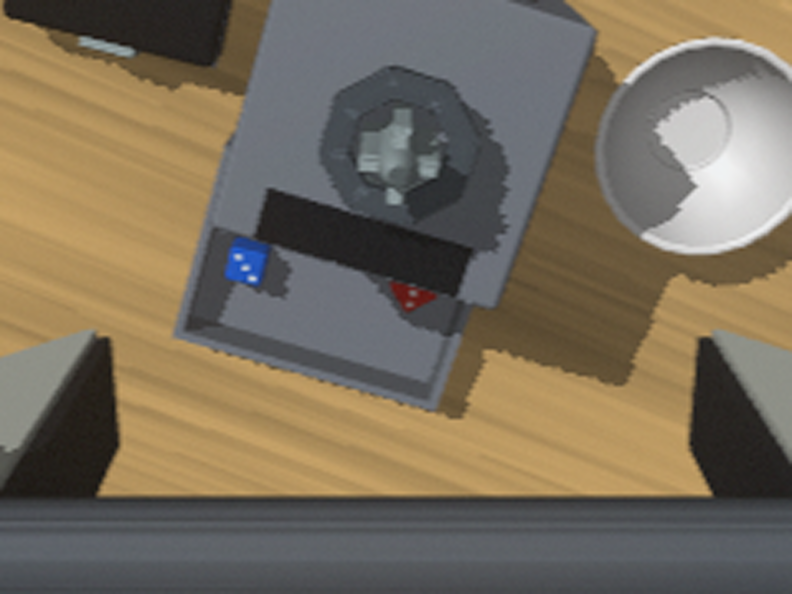

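The wrist picture shows the shaft with its four ribs at crop (395,155), which is full (320,187). The dice, bowl and case are clear of it. That picture was taken while the arm was still settling, so I'll step back and lower for a close, steady, near-vertical view.

Call:
move_arm:
  motion:
    - {"tx": -0.035,"ty": 0,"tz": 0.025,"twist": 0}
    - {"tx": -0.03,"ty": 0,"tz": 0.03,"twist": 0}
    - {"tx": -0.01,"ty": 0,"tz": 0.02,"twist": 0}
    - {"tx": 0,"ty": 0,"tz": 0,"twist": 0}
    - {"tx": 0,"ty": 0,"tz": 0,"twist": 0}
    - {"tx": 0,"ty": 0,"tz": 0,"twist": 0}

```text
clock: 2.85
position: [0.517, -0.2724, 0.2283]
ee_rot: [3.073, 0.647, 0.004]
force: [-0.1, 0.3, 0.1]
width: 1.002
gripper_force: 0.0
```

Run:
```python
from h import *
s=arm.observe();print(s["clock"],s["position"].round(4),s["ee_rot"].round(4),abs(s["dq"]).max())
cal=arm.calibration("wrist")
im=arm.get_image("wrist");np.save("f.npy",im);np.save("calF.npy",cal,allow_pickle=True)
places("wrist","shaft_tip",.17)
c=proj(cal,[.584,-.2405,.162]).round().astype(int);print(c)
cr=im[max(c[1]-50,0):c[1]+50,c[0]-65:c[0]+65]
cv2.imwrite("pics/f.png",cv2.resize(cr,None,fx=6,fy=6,interpolation=2)[:,:,::-1])
```

```text
2.85 [ 0.517  -0.2724  0.2283] [3.0729 0.6474 0.0039] 0.007719226883026195
wrist shaft_tip 0.93 [315.4 109.8] [ 0.5832 -0.239   0.17  ]
[318 109]
```

View pics/f.png

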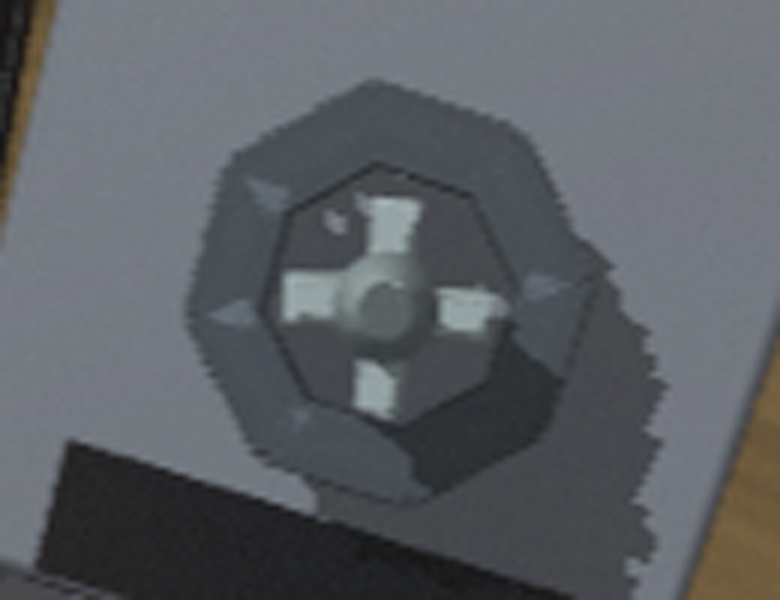

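The close picture shows the cone tip at crop (380,305) and four bright rib tops along nearly the image axes, turned a few degrees clockwise. I'll fit a cross to the bright rib tops.

```bash
cat > fit.py <<'E'
from h import *
from scipy.optimize import differential_evolution as DE
im=np.load("f.npy").astype(float);cal=np.load("calF.npy",allow_pickle=True).item()
g=im.min(2);ys,xs=np.mgrid[75:150,280:360];m=g[75:150,280:360]
P=np.array([ray("wrist",(x,y),.1605,cal)[:2] for x,y in zip(xs.ravel(),ys.ravel())])
w=(m.ravel()>np.percentile(m,50)+25).astype(float)
c0=np.array([.5835,-.2395]);k=np.hypot(*(P-c0).T)<.016
P,w=P[k],w[k];print(w.sum(),len(w))
def f(p):
    q=P-p[:2];c,s=np.cos(p[2]),np.sin(p[2]);u=abs(q[:,0]*c+q[:,1]*s);v=abs(-q[:,0]*s+q[:,1]*c)
    r=np.hypot(*q.T);t=((np.minimum(u,v)<.0023)&(np.maximum(u,v)<.0113)).astype(float);return ((w-t)**2)[r>.0065].sum()
for sd in range(3):
    r=DE(f,[(.575,.592),(-.249,-.230),(-.2,1.37)],seed=sd,popsize=30,tol=1e-8);print(r.x.round(4),np.degrees(r.x[2]).round(1),r.fun)
E
python3 fit.py
```

```text
368.0 1942
[ 0.5836 -0.2396  0.3172] 18.2 57.0
[ 0.5836 -0.2396  0.3158] 18.1 57.0
[ 0.5836 -0.2396  0.3171] 18.2 57.0
```

Call:
move_arm:
  motion:
    - {"tx": 0.016,"ty": -0.034,"tz": 0,"twist": 0}
    - {"tx": 0.018,"ty": -0.0384,"tz": 0,"twist": 0}
    - {"tx": 0.018,"ty": -0.0384,"tz": 0,"twist": 0}
    - {"tx": 0.018,"ty": -0.0384,"tz": 0,"twist": 0}
    - {"tx": 0.018,"ty": -0.0384,"tz": 0,"twist": 0}
    - {"tx": 0.018,"ty": -0.0384,"tz": 0.02,"twist": 0}
    - {"tx": 0.018,"ty": -0.0384,"tz": 0.02,"twist": 0}
    - {"tx": 0.018,"ty": -0.0384,"tz": 0.02,"twist": 0}
    - {"tx": 0.018,"ty": -0.0384,"tz": 0.015,"twist": 0}
    - {"tx": 0.018,"ty": -0.0384,"tz": 0.01,"twist": 0}
    - {"tx": 0.018,"ty": -0.0384,"tz": 0.005,"twist": 0}
    - {"tx": 0,"ty": 0,"tz": 0,"twist": 0}

```text
clock: 4.15
position: [0.5256, 0.1976, 0.1369]
ee_rot: [-3.067, -0.66, -0.002]
force: [0.6, -0.4, 0.7]
width: 0.998
gripper_force: 0.0
```

Call:
move_arm:
  motion:
    - {"tx": 0,"ty": 0,"tz": 0,"twist": 0}
    - {"tx": 0,"ty": 0,"tz": 0,"twist": 0}
    - {"tx": 0,"ty": 0,"tz": 0,"twist": 0}

```text
clock: 4.45
position: [0.527, 0.1877, 0.1371]
ee_rot: [3.074, 0.643, 0.001]
force: [-0.1, -0.9, 1.3]
width: 0.999
gripper_force: 0.0
```

Run:
```python
from h import *
s=arm.observe();print(s["clock"],s["position"].round(4),s["ee_rot"].round(4),abs(s["dq"]).max())
cal=arm.calibration("wrist")
im=arm.get_image("wrist");np.save("g.npy",im);np.save("calG.npy",cal,allow_pickle=True)
places("wrist","wheel_top",.048);places("wrist","wheel",.003)
c=proj(cal,[.597,.219,.048]).round().astype(int);print(c)
y0,x0=max(c[1]-50,0),c[0]-65;print("crop",x0,y0)
cv2.imwrite("pics/g.png",cv2.resize(im[y0:y0+100,x0:x0+130],None,fx=6,fy=6,interpolation=2)[:,:,::-1])
```

```text
4.45 [0.527  0.1877 0.1371] [3.0743e+00 6.4330e-01 9.0000e-04] 0.004442415815812365
wrist wheel_top 0.89 [318.3 100.3] [0.5986 0.2215 0.048 ]
wrist wheel_top 0.74 [150.9 280.2] [0.4096 0.2927 0.048 ]
wrist wheel 0.97 [176.3 252.1] [0.4143 0.2915 0.003 ]
wrist wheel 0.68 [324.   96.9] [0.6022 0.2186 0.003 ]
[321 104]
crop 256 54
```

View pics/g.png

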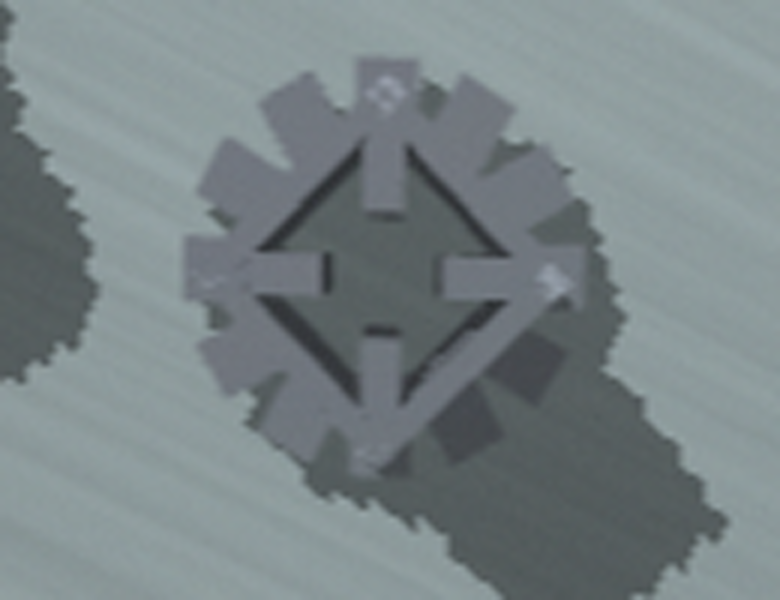

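The close wrist picture shows a grey wheel with a square hub. Its four inward teeth lie nearly along the image axes at crop (383,180), (380,370), (290,272) and (475,277), centred at (382,274). I'll compute its centre, its angle and the move.

Run:
```python
from h import *
cal=np.load("calG.npy",allow_pickle=True).item()
pts=[(383,180),(380,370),(290,272),(475,277)]
W=np.array([ray("wrist",((x+.5)/6-.5+256,(y+.5)/6-.5+54),.048,cal) for x,y in pts]);c=W.mean(0)
print(W.round(4).tolist(),c)
d=W[0]-W[1];e=W[2]-W[3];a1=np.degrees(np.arctan2(d[1],d[0]));a2=np.degrees(np.arctan2(e[1],e[0]))-90;print(a1,a2)
s=arm.observe();Rt=R.from_rotvec(s["ee_rot"]).as_matrix();print(s["joints"].round(2),Rt.round(4).tolist())
ty=(a1+a2)/2-45
cur=np.degrees(np.arctan2(Rt[1,1],Rt[0,1]));print("tool y now",cur,"want",ty,"turn world",ty-cur)
print("shift tool",Rt.T@(np.r_[c[:2],s["position"][2]]-s["position"]))
c2=arm.calibration("top")
```

```text
[[0.6093, 0.2252, 0.048], [0.5894, 0.2169, 0.048], [0.5955, 0.2312, 0.048], [0.6037, 0.2109, 0.048]] [0.59946559 0.22105367 0.048     ]
22.54451440807455 22.153440818546244
[-0.23  0.44 -0.29  1.83  0.15  0.9  -1.74] [[0.9159, 0.4014, 0.0005], [0.4014, -0.9159, -0.0002], [0.0004, 0.0004, -1.0]]
tool y now -66.33532140553467 want -22.651022386689604 turn world 43.68429901884507
shift tool [ 7.97777831e-02 -1.01431869e-03  2.94338816e-05]
```

Call:
move_arm:
  gripper: -0.3
  squeeze: 30
  motion:
    - {"tx": 0.04,"ty": -0.0005,"tz": 0,"twist": 0}
    - {"tx": 0.04,"ty": -0.0005,"tz": 0,"twist": 0}
    - {"tx": 0,"ty": 0,"tz": 0.01,"twist": -0.081}
    - {"tx": 0,"ty": 0,"tz": 0.01,"twist": -0.081}
    - {"tx": 0,"ty": 0,"tz": 0.01,"twist": -0.081}
    - {"tx": 0,"ty": 0,"tz": 0.01,"twist": -0.081}
    - {"tx": 0,"ty": 0,"tz": 0.01,"twist": -0.081}
    - {"tx": 0,"ty": 0,"tz": 0.007,"twist": -0.081}
    - {"tx": 0,"ty": 0,"tz": 0,"twist": 0}
    - {"tx": 0,"ty": 0,"tz": 0,"twist": 0}
    - {"tx": 0,"ty": 0,"tz": 0,"twist": 0}

```text
clock: 5.7
position: [0.5996, 0.2222, 0.0803]
ee_rot: [2.615, 1.741, 0.001]
force: [-0.3, -0.0, 0.8]
width: 0.648
gripper_force: 0.0
```

Run:
```python
from h import *
s=arm.observe();Rt=R.from_rotvec(s["ee_rot"]).as_matrix()
print(s["clock"],s["position"].round(4),s["width"],np.degrees(np.arctan2(Rt[1,1],Rt[0,1])),s["joints"].round(2))
print("shift tool",(Rt.T@(np.array([.5995,.2211,.017])-s["position"])).round(4))
places("top","wheel_top",.048);show("wrist","i")
```

```text
5.7 [0.5996 0.2222 0.0803] 0.6479873555653132 -22.690904483254876 [-0.15  0.65 -0.44  1.66  0.33  0.91 -1.11]
shift tool [-0.0011  0.0003  0.0633]
top wheel_top 0.92 [215.2 178.9] [0.6005 0.217  0.048 ]
top wheel_top 0.9 [180.7 259.8] [0.4084 0.2919 0.048 ]
top wheel_top 0.52 [256.6 182.2] [0.5939 0.1185 0.048 ]
```

View pics/i.png

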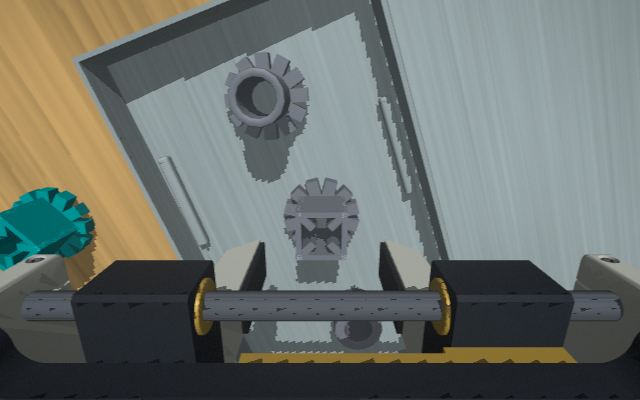

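The square hub is at (322,235), midway between the fingers (255 and 388) with its flats parallel to the pads. The idler at (262,95) and the spacer at (357,330) are clear. I'll descend and grip.

Call:
move_arm:
  motion:
    - {"tx": -0.001,"ty": 0,"tz": 0.02,"twist": 0}
    - {"tx": 0,"ty": 0,"tz": 0.02,"twist": 0}
    - {"tx": 0,"ty": 0,"tz": 0.015,"twist": 0}
    - {"tx": 0,"ty": 0,"tz": 0.008,"twist": 0}
    - {"tx": 0,"ty": 0,"tz": 0,"twist": 0}
    - {"tx": 0,"ty": 0,"tz": 0,"twist": 0}

```text
clock: 6.4
position: [0.5992, 0.2217, 0.0172]
ee_rot: [2.612, 1.745, 0.001]
force: [-0.4, 0.5, 0.9]
width: 0.646
gripper_force: 0.0
```

Call:
move_arm:
  gripper: 1
  squeeze: 40
  motion:
    - {"tx": 0,"ty": 0,"tz": 0,"twist": 0}
    - {"tx": 0,"ty": 0,"tz": 0,"twist": 0}
    - {"tx": 0,"ty": 0,"tz": 0,"twist": 0}
    - {"tx": 0,"ty": 0,"tz": 0,"twist": 0}
    - {"tx": 0,"ty": 0,"tz": 0,"twist": 0}
    - {"tx": 0,"ty": 0,"tz": 0,"twist": 0}

```text
clock: 7.0
position: [0.599, 0.2214, 0.017]
ee_rot: [2.612, 1.745, 0.001]
force: [-1.3, -0.5, 3.3]
width: 0.348
gripper_force: 40.0
```

Gripped: the opening is 32 mm, which matches the hub. Lift, then carry to the tower.

Call:
move_arm:
  motion:
    - {"tx": 0,"ty": 0,"tz": -0.02,"twist": 0}
    - {"tx": 0,"ty": 0,"tz": -0.035,"twist": 0}
    - {"tx": 0,"ty": 0,"tz": -0.045,"twist": 0}
    - {"tx": 0,"ty": 0,"tz": -0.045,"twist": 0}
    - {"tx": 0,"ty": 0,"tz": -0.045,"twist": 0}
    - {"tx": 0,"ty": 0,"tz": -0.035,"twist": 0}
    - {"tx": 0,"ty": 0,"tz": -0.02,"twist": 0}
    - {"tx": 0,"ty": 0,"tz": 0,"twist": 0}
    - {"tx": 0,"ty": 0,"tz": 0,"twist": 0}

```text
clock: 7.9
position: [0.5986, 0.2211, 0.261]
ee_rot: [2.612, 1.745, -0.001]
force: [-0.2, -0.2, -1.6]
width: 0.345
gripper_force: 40.0
```

Call:
move_arm:
  motion:
    - {"tx": -0.022,"ty": 0.008,"tz": 0,"twist": 0}
    - {"tx": -0.04,"ty": 0.015,"tz": 0,"twist": 0}
    - {"tx": -0.043,"ty": 0.016,"tz": 0,"twist": 0}
    - {"tx": -0.043,"ty": 0.016,"tz": 0,"twist": 0}
    - {"tx": -0.043,"ty": 0.016,"tz": 0,"twist": 0}
    - {"tx": -0.043,"ty": 0.016,"tz": 0,"twist": 0}
    - {"tx": -0.043,"ty": 0.016,"tz": 0,"twist": 0}
    - {"tx": -0.043,"ty": 0.016,"tz": 0,"twist": 0}
    - {"tx": -0.043,"ty": 0.016,"tz": 0,"twist": 0}
    - {"tx": -0.04,"ty": 0.016,"tz": 0,"twist": 0}
    - {"tx": -0.029,"ty": 0.011,"tz": 0,"twist": 0}

```text
clock: 9.0
position: [0.5814, -0.2436, 0.2591]
ee_rot: [-2.613, -1.74, 0.005]
force: [1.3, 0.1, -0.8]
width: 0.348
gripper_force: 40.0
```

Call:
move_arm:
  motion:
    - {"tx": 0,"ty": 0,"tz": 0,"twist": 0.09}
    - {"tx": 0,"ty": 0,"tz": 0,"twist": 0.092}
    - {"tx": 0,"ty": 0,"tz": 0,"twist": 0.092}
    - {"tx": 0,"ty": 0,"tz": 0,"twist": 0.092}
    - {"tx": 0,"ty": 0,"tz": 0,"twist": 0.092}
    - {"tx": 0,"ty": 0,"tz": 0,"twist": 0.09}
    - {"tx": 0,"ty": 0,"tz": 0,"twist": 0}
    - {"tx": 0,"ty": 0,"tz": 0,"twist": 0}
    - {"tx": 0,"ty": 0,"tz": 0,"twist": 0}
    - {"tx": 0,"ty": 0,"tz": 0,"twist": 0}

```text
clock: 10.0
position: [0.5831, -0.2398, 0.2613]
ee_rot: [-3.101, -0.499, 0.001]
force: [0.9, 0.2, -1.4]
width: 0.346
gripper_force: 40.0
```

```bash
cat > st.py <<'E'
from h import *
s=arm.observe();Rt=R.from_rotvec(s["ee_rot"]).as_matrix()
print(s["clock"],s["position"].round(4),s["force"].round(1),s["gripper_force"],s["width"],np.degrees(np.arctan2(Rt[1,1],Rt[0,1])).round(2),s["joints"].round(2),Rt[:,2].round(4))
print("shift tool",(Rt.T@(np.array([.5836,-.2396,.184])-s["position"])).round(4))
E
python3 st.py
python3 - <<'E'
from h import *
a=arm.get_image("wrist")[60:380,130:510]
c=arm.calibration("side");u=proj(c,[.584,-.24,.2]).round().astype(int);b=arm.get_image("side")[u[1]-50:u[1]+60,u[0]-60:u[0]+60];
cv2.imwrite("pics/j.png",np.hstack([a,cv2.resize(b,(349,320),interpolation=2)])[:,:,::-1])
places("side","wheel_top",.28)
E
```

```text
10.0 [ 0.5831 -0.2398  0.2613] [ 0.9  0.2 -1.4] 39.999682903289795 0.34617711455693484 -71.71 [ 0.44  0.43 -0.2   1.49  0.09  1.23 -1.02] [-5.e-04  2.e-04 -1.e+00]
shift tool [0.0006 0.     0.0773]
side wheel_top 0.69 [316.2  88.7] [ 0.5876 -0.2866  0.28  ]
side wheel_top 0.59 [358.5 350.1] [0.4201 0.4468 0.28  ]
```

View pics/j.png

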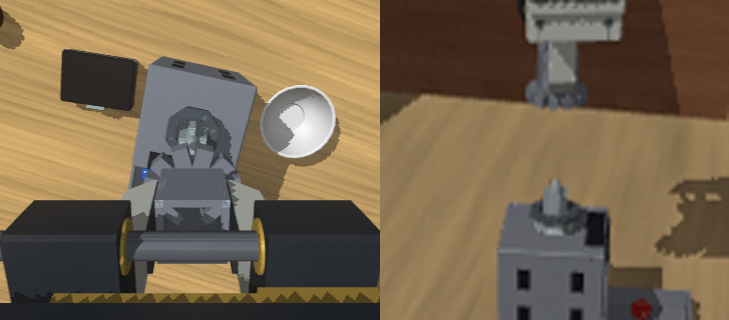

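The wheel hangs level and centred above the shaft; in the side view it is straight over the tip. I'll descend to the tip, then go gently.

Call:
move_arm:
  motion:
    - {"tx": 0.0006,"ty": 0,"tz": 0.025,"twist": 0}
    - {"tx": 0,"ty": 0,"tz": 0.025,"twist": 0}
    - {"tx": 0,"ty": 0,"tz": 0.02,"twist": 0}
    - {"tx": 0,"ty": 0,"tz": 0.008,"twist": 0.0}
    - {"tx": 0,"ty": 0,"tz": 0.003,"twist": 0}
    - {"tx": 0,"ty": 0,"tz": 0,"twist": 0}
    - {"tx": 0,"ty": 0,"tz": 0,"twist": 0}

```text
clock: 10.85
position: [0.5845, -0.2397, 0.1819]
ee_rot: [3.101, 0.496, 0.003]
force: [0.6, -0.4, -1.0]
width: 0.35
gripper_force: 40.0
```

Call:
move_arm:
  motion:
    - {"tx": 0,"ty": 0,"tz": 0.002,"twist": 0}
    - {"tx": 0,"ty": 0,"tz": 0.002,"twist": 0}
    - {"tx": 0,"ty": 0,"tz": 0.002,"twist": 0}
    - {"tx": 0,"ty": 0,"tz": 0,"twist": 0}
    - {"tx": 0,"ty": 0,"tz": 0,"twist": 0}

```text
clock: 11.35
position: [0.5838, -0.2395, 0.1747]
ee_rot: [-3.102, -0.496, 0.0]
force: [-0.8, -0.3, -0.4]
width: 0.347
gripper_force: 40.0
```

Call:
move_arm:
  motion:
    - {"tx": 0,"ty": 0,"tz": 0.002,"twist": 0}
    - {"tx": 0,"ty": 0,"tz": 0.002,"twist": 0}
    - {"tx": 0,"ty": 0,"tz": 0.002,"twist": 0}
    - {"tx": 0,"ty": 0,"tz": 0,"twist": 0}
    - {"tx": 0,"ty": 0,"tz": 0,"twist": 0}

```text
clock: 11.85
position: [0.5837, -0.2395, 0.1686]
ee_rot: [-3.102, -0.496, 0.0]
force: [0.5, -0.6, -0.7]
width: 0.346
gripper_force: 40.0
```

No force 7 mm below the rib tops, so it has meshed. I'll go on to the collar and press.

Call:
move_arm:
  motion:
    - {"tx": 0,"ty": 0,"tz": 0.003,"twist": 0}
    - {"tx": 0,"ty": 0,"tz": 0.003,"twist": 0}
    - {"tx": 0,"ty": 0,"tz": 0.003,"twist": 0}
    - {"tx": 0,"ty": 0,"tz": 0.003,"twist": 0}
    - {"tx": 0,"ty": 0,"tz": 0.002,"twist": 0}
    - {"tx": 0,"ty": 0,"tz": 0,"twist": 0}
    - {"tx": 0,"ty": 0,"tz": 0,"twist": 0}

```text
clock: 12.55
position: [0.5837, -0.2395, 0.1546]
ee_rot: [-3.102, -0.496, 0.0]
force: [-0.4, -0.8, -1.3]
width: 0.348
gripper_force: 40.0
```

Call:
move_arm:
  motion:
    - {"tx": 0,"ty": 0,"tz": 0.003,"twist": 0}
    - {"tx": 0,"ty": 0,"tz": 0.003,"twist": 0}
    - {"tx": 0,"ty": 0,"tz": 0.002,"twist": 0}
    - {"tx": 0,"ty": 0,"tz": 0.001,"twist": 0}
    - {"tx": 0,"ty": 0,"tz": 0,"twist": 0}
    - {"tx": 0,"ty": 0,"tz": 0,"twist": 0}

```text
clock: 13.15
position: [0.5839, -0.2397, 0.1467]
ee_rot: [3.102, 0.496, 0.001]
force: [-3.7, 0.8, 6.7]
width: 0.35
gripper_force: 40.0
```

```bash
python3 st.py
```

```text
13.15 [ 0.5839 -0.2397  0.1467] [-3.7  0.8  6.7] 40.001612305641174 0.34965729925863676 -71.83 [ 0.44  0.53 -0.2   1.64  0.12  0.99 -1.05] [ 7.e-04 -4.e-04 -1.e+00]
shift tool [-0.0002 -0.0001 -0.0373]
```

Call:
move_arm:
  squeeze: 55
  motion:
    - {"tx": 0,"ty": 0,"tz": 0.001,"twist": 0}
    - {"tx": 0,"ty": 0,"tz": 0.001,"twist": 0}
    - {"tx": 0,"ty": 0,"tz": 0.001,"twist": 0}
    - {"tx": 0,"ty": 0,"tz": 0,"twist": 0}
    - {"tx": 0,"ty": 0,"tz": 0,"twist": 0}

```text
clock: 13.65
position: [0.584, -0.2396, 0.1449]
ee_rot: [3.101, 0.496, 0.002]
force: [-8.3, 1.1, 18.4]
width: 0.347
gripper_force: 55.0
```

Call:
move_arm:
  motion:
    - {"tx": -0.001,"ty": 0,"tz": 0,"twist": 0}
    - {"tx": 0,"ty": 0,"tz": 0.001,"twist": 0}
    - {"tx": 0,"ty": 0,"tz": 0,"twist": 0}
    - {"tx": 0,"ty": 0,"tz": 0,"twist": 0}
    - {"tx": 0,"ty": 0,"tz": 0,"twist": 0}

```text
clock: 14.15
position: [0.5839, -0.2397, 0.1449]
ee_rot: [3.101, 0.496, 0.005]
force: [-7.4, 2.6, 23.7]
width: 0.347
gripper_force: 55.0
```

```bash
python3 st.py
python3 - <<'E'
from h import *
c=arm.calibration("side");u=proj(c,[.584,-.24,.15]).round().astype(int);show("side","k",(u[0]-45,u[1]-45,u[0]+45,u[1]+35),7)
E
```

```text
14.15 [ 0.5839 -0.2397  0.1449] [-7.4  2.6 23.7] 55.0077098608017 0.34719424763543766 -71.81 [ 0.44  0.53 -0.2   1.64  0.12  0.98 -1.05] [ 3.3e-03 -8.0e-04 -1.0e+00]
shift tool [-0.0002 -0.0001 -0.0391]
```

View pics/k.png

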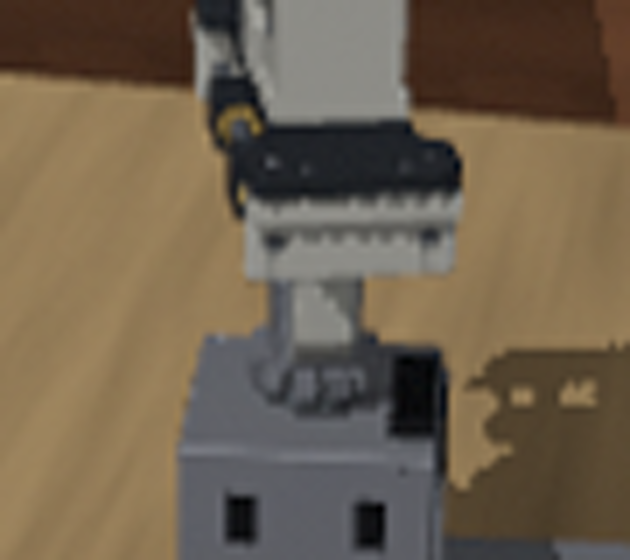

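The side picture shows the wheel low on the roof at crop (310,385), with the collar hidden beneath it and the fingers still gripping. The height stayed at 144.9 mm while the force rose from 18 to 24 N, so it is on the hard stop, and that height matches the computed home position of 145 mm.

```bash
python3 -c "
from cell import arm
print(arm.sign_off())"
```

```text
the job is handed in; nothing more can be done
None
```

I handed the job in with the drive wheel meshed on the shaft and held down on the collar's hard stop (about 24 N push, 55 N grip); the spares stayed in the tin and I saw no contact with the dice, bowl or case, but the hand-in gave no verdict.

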